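# Refill the counter's spring-fed tin dispenser

## Robot

A 7-joint arm with a two-finger parallel gripper is mounted at the origin on a cart in front of the work surface, level with it; the furniture and walls round the work are solid. World frame = base frame: x ahead of the robot, y to its left, z up, the work surface at z = 0. Lengths are in m, angles in degrees, forces in N, time in s.
With the tool pointing down it reaches from about 0.425 to 0.875 m from the base axis. Payload 4.7 kg.
Tool frame: the origin (TCP) lies midway between the tips of the shut fingers; the grasp point (between the pads) lies 19 mm behind it; z points along the fingers, y is the line along which they close (so a half turn about z gives the same grasp; the last joint's range is limited). The gripper opens to 87 mm and grips with 3 to 60 N. Pads are 19 mm wide; open, the fingers measure 117 mm over their backs; the gripper's body (75 mm by 190 mm) begins 51 mm behind the grasp point.
Start: joints at [-65.77, 18.392, -4.016, 83.108, 1.295, 78.541, -3.26], TCP at [0.258, 0.596, 0.223] pointing down, gripper open.
Joint ranges: [-163.93, 163.93], [-17.29, 119.83], [-79.2, 71.16], [3.27, 140.29], [-89.18, 269.18], [5.43, 117.66], [-154.24, 154.24]. Speed limits (degrees/s): [147.25, 147.25, 180, 180, 180, 180, 180].

## Interface

Orientations are given as [roll, pitch, yaw] about the fixed x, y, z axes, in that order (R = Rz(yaw) Ry(pitch) Rx(roll)).
In Python, from cell import env, viewer, boxes_of, masks_of gives the robot as it stands. The module is installed in compiled form; this text tells all that it offers.
- The arm moves only by the tool apply_moves, never from a script. Its argument "moves" is a list of rows, each a list of 7 numbers: the shift along the tool's x, y, z scaled (see below), then the turn, a rotation vector about the tool's x, y, z scaled (see below), then the opening, from 0 (shut) to 1 (fully open). A call has 1 to 20 rows; each row is the pose to reach, as a shift and turn from the pose commanded when the call began, along the tool's axes at that moment; what a row does not reach only later rows make up. The controller multiplies each number of a shift by 0.2 m and each number of a turn by 1.5 rad. A row lasts 1/10 s, in which the tool goes at most 50 mm and 8.59 degrees, less where a joint would pass 70% of its speed; a pose out of reach is approached as far as the arm can. A call with a number of a shift or a turn outside -1 to 1 is refused whole. A call with a gripper value outside its range is refused whole. The fingers move at their own pace and stop on an object; "grip_force" is the grip in N (left out, the last holds). Time passes only in rows, so rows that repeat a pose let the fingers close. It gives the time, the measured TCP pose, the force, the opening and the grip force at its end, in the units of the state.
- env.get_obs(): the state, without advancing time (a new reading comes with each control period).
- viewer.read_camera(name): name is "scene" or "top"; returns the picture (420x560x3 uint8, red, green, blue); there is no depth.
- viewer.get_calibration(name): a dict with "fov_y" (degrees; the focal length in pixels is half the picture's height over the tangent of half this angle, whatever the lens; pixels are square), "cx", "cy" (the principal point, pixels), "position" and "orientation" of the camera in the world. Camera axes: x right, y up, looking along -z (the intrinsics and any distortion apply to the point x, -y, -z); pixel columns grow to the right and rows downward; lengths in m; the calibration is good to about 2 mm. A picture is of the moment at which its call begins. get_calibration takes no time and is no camera call.
- env.sign_off(): hands the job in; it is judged then, once.
Trained networks look in the newest picture that a camera, given by its name, has taken for a name from the list of things; names that differ only in an ending like _2 or _b are one class to them, and where a whole thing is asked for, a point or a joint stands for the part that bears it (a point fixed in the world has none). Each returns a list of dicts, best first, with "conf" (0 to 1); they miss things now and then, are a little off and sometimes report something else, mostly with a low value. They report only what shows in the picture. A call takes as long as a camera call. They do not tell look-alikes from the thing itself.
- boxes_of(camera, target): "location" ([column, row] in pixels, amid what is visible of it).
- masks_of(camera, target): "pixels" (420x560 bool, what is visible of it) and "location" ([column, row] in pixels, amid what is visible of it).
The state is a dict: "time_s": time; "qpos": joint angles; "joint_velocities": joint speeds; "effort": joint torques, N m; "tool_pos": TCP position; "tool_rot": TCP orientation; "force": force on the tool from outside, world axes, zero at the start; "wrist_torque": the same for the moment, N m; "grip_width": finger opening in m; "grasp_force": force on a finger pad.
Only numpy, scipy, OpenCV 4.12 (cv2) and the standard library are available. Lean on these libraries where they do the work, as an engineer would, in place of code of your own. Each camera call takes 0.05 s, during which the arm holds its last target. There are 200 camera calls.

## Task

The tin dispenser is sold out: pull up the brass bolt on its roof, draw the spring magazine out of the case by the handle and stand it on the counter in front, press every red-lidded tin lying on the counter down into it until the catches have snapped over the last one, then slide the filled magazine back into its case until it is fully home and push the bolt fully down again. Leave the other things on the counter where they are and do not tip the magazine over.

Things in the scene. Friction and masses are not known exactly. Their poses are not given: they have to be found in the camera images.
- magazine_case: Fixed oak sleeve with clear sides and a roof, open in front, no floor (the counter is its floor). Origin on the counter, where the magazine's origin sits when fully home; +x points into the case, z up. 81 mm wide inside (the magazine's foot is 78 mm), 97 mm outside; inside of back wall at x = +65 mm; roof 101 mm wide, z = 132 to 140 mm, x = -68 to +73 mm.
- case_front (a point): Middle of the case's front opening on the counter, 64 mm in front (-x) of the case's origin; axes as the case's. From here two oak lead-in cheeks, 30 mm high, run 30 mm further out to the front and flare from y = +-41 mm to about +-54 mm; they guide the magazine's foot in.
- magazine: Loose spring magazine, 0.4 to 0.65 kg empty, in its case at the start; its nylon-shod foot slides easily. Origin: centre of the underside; x to its rear (into the case), z up. Steel foot 128 (x) by 78 by 8 mm. End walls (inner faces x = +-43.5 mm) and corner flanges (inner faces y = +-28.5 mm) form a shaft for five flat tins, long side along x. Highest round the shaft: flanges' flares, 127 mm.
- magazine_mouth (a point): Centre of the shaft, 104 mm above the magazine's underside, level with the flat undersides of two brass sprung catches that reach in 5 mm at the x ends; their tops are bevelled (z = 120 to 105 mm). Long sides are open from x = -26 to +26 mm all the way down, for fingers holding a tin by its long sides. The flanges flare out 6 mm from z = 115 to 127 mm. Axes as the magazine's.
- magazine_handle (a point): Middle of the magazine's upright black grip: x = -94, y = 0, z = 120 mm in the magazine's frame, 30 mm in front of its foot. The grip is 26 mm (x) by 14 mm (y, the faces to hold, from above), z = 95 to 141 mm; a bent steel rod below it joins it to the front wall. Axes as the magazine's.
- lock_bolt (a joint): Barrel bolt on the case's roof, m: 0 = shot (fully down), 0.030 = drawn (fully up). Slides straight up and down at x = +20, y = +34 mm in the case's frame; stays where it is left (friction 3 N). Down, its 8 mm steel rod stands close in front of the magazine's rear left flange and locks it in; it only goes down when the magazine is home within 2 mm, and must be up for the magazine to pass.
- bolt_knob (a point): On the axis of the bolt's round brass knob, 7 mm below its flat top; moves with the bolt. The knob is 22 mm across over its upper 10 mm and narrows below; with the bolt down its top is 162 mm above the counter, 22 mm above the roof; with the bolt up 192 mm. Pull it up by its rim, push it down from its top. Axes as the case's.
- follower (a joint): Orange follower plate in the shaft: 0 = up (its top 101 mm above the magazine's underside), grows to 0.087 m as pushed down; spring 5 to 13 N. A tin pushed straight down (5 to 12 N) spreads the catches; once its top is 1 to 4 mm below the mouth they snap over it and hold the stack against the spring. Reads about 0.013 with one tin caught, 0.016 more per further tin.
- tin_1: Flat closed tin 1 of five alike, with a red lid (cream border and brass dot on top) on a steel-coloured bottom: 84 mm (its x) by 54 mm (its y) by 16 mm (its z), 0.06 kg. Origin at its centre. Three to five of the tins are there, lying flat, apart, on the counter; an absent one reads None.
- tin_2: Flat closed tin 2 of five alike, with a red lid (cream border and brass dot on top) on a steel-coloured bottom: 84 mm (its x) by 54 mm (its y) by 16 mm (its z), 0.06 kg. Origin at its centre. Three to five of the tins are there, lying flat, apart, on the counter; an absent one reads None.
- tin_3: Flat closed tin 3 of five alike, with a red lid (cream border and brass dot on top) on a steel-coloured bottom: 84 mm (its x) by 54 mm (its y) by 16 mm (its z), 0.06 kg. Origin at its centre. Three to five of the tins are there, lying flat, apart, on the counter; an absent one reads None.
- tin_4: Flat closed tin 4 of five alike, with a red lid (cream border and brass dot on top) on a steel-coloured bottom: 84 mm (its x) by 54 mm (its y) by 16 mm (its z), 0.06 kg. Origin at its centre. Three to five of the tins are there, lying flat, apart, on the counter; an absent one reads None.
- tin_5: Flat closed tin 5 of five alike, with a red lid (cream border and brass dot on top) on a steel-coloured bottom: 84 mm (its x) by 54 mm (its y) by 16 mm (its z), 0.06 kg. Origin at its centre. Three to five of the tins are there, lying flat, apart, on the counter; an absent one reads None.
- ink_pad: Bystander: dark blue flat ink pad tin, 62 by 90 by 16 mm, origin under its centre. It does not go into the magazine.
- rubber_stamp: Bystander: wooden rubber stamp, 30 by 62 by 72 mm, origin under its centre.
- service_bell: Bystander: chrome counter bell, 81 mm across, 64 mm high, origin under its centre.
There are look-alikes about, which are no part of the job. Leave any turquoise look-alike of the tin_5 alone.

How it is judged (in metres and radians):
On the way, in this order (a step that is already met when the one before it is completed fails the run):
1. the magazine has been drawn out of its case, its mouth clear of the roof (x of magazine in the frame of magazine_case below -0.11 m and angle between magazine's own z axis and vertical below 0.1 rad), for 0.2 s.
2. every tin lies in the magazine below its catches (z of tin_1 in the frame of magazine between 0.015 and 0.099 m and x of tin_1 in the frame of magazine between -0.006 and 0.006 m and y of tin_1 in the frame of magazine between -0.006 and 0.006 m and angle between the z axis of each of tin_1, tin_2, tin_3, tin_4, tin_5 and the z axis of magazine, either way round below 0.1 rad and z of tin_2 in the frame of magazine between 0.015 and 0.099 m and x of tin_2 in the frame of magazine between -0.006 and 0.006 m and y of tin_2 in the frame of magazine between -0.006 and 0.006 m and z of tin_3 in the frame of magazine between 0.015 and 0.099 m and x of tin_3 in the frame of magazine between -0.006 and 0.006 m and y of tin_3 in the frame of magazine between -0.006 and 0.006 m and z of tin_4 in the frame of magazine between 0.015 and 0.099 m and x of tin_4 in the frame of magazine between -0.006 and 0.006 m and y of tin_4 in the frame of magazine between -0.006 and 0.006 m and z of tin_5 in the frame of magazine between 0.015 and 0.099 m and x of tin_5 in the frame of magazine between -0.006 and 0.006 m and y of tin_5 in the frame of magazine between -0.006 and 0.006 m), for 0.5 s.
At the end, for the whole second after the job is handed in: Every tin present lies flat in the magazine's shaft (6 mm, 0.1 rad), its centre lower than 99 mm above the magazine's underside; the magazine stands upright (0.05 rad) at rest in its case, at most 5 mm short of home along x, within 4 mm in y and z, and the bolt is down (below 4 mm) (all of step 2 and x of magazine in the frame of magazine_case above -0.005 m and y of magazine in the frame of magazine_case between -0.004 and 0.004 m and z of magazine in the frame of magazine_case below 0.004 m and angle between magazine's own z axis and vertical below 0.05 rad and value of joint lock_bolt below 0.004 m and linear speed of magazine below 0.02 m/s); the robot touches nothing.
It fails at once if the magazine is tipped over (angle between magazine's own z axis and vertical above 0.6 rad).
It fails at once if the ink pad is shifted by more than 6 cm (distance of ink_pad from where it was at the start of the episode above 0.06 m).
It fails at once if the rubber stamp is shifted by more than 6 cm (distance of rubber_stamp from where it was at the start of the episode above 0.06 m).
It fails at once if the service bell is shifted by more than 6 cm (distance of service_bell from where it was at the start of the episode above 0.06 m).
Of tin_1, tin_2, tin_3, tin_4, tin_5 only 3 to 5 are there at a start; the rules pass over those that are not, and their reading is None.
At some moment in a run one of tin_1, tin_2, tin_3, tin_4, tin_5 may be knocked a few centimetres aside while the robot is not near it.
Once in a run the grip may slacken for a moment while it holds something.
It also fails if it takes over 210 s, if anything falls off the work surface, if the arm or the gripper's body presses on something with over 40 N, if the wrist force passes 120 N, or if a joint passes its speed limit or range.

## Working session

There is one attempt and no reset: what is moved stays moved. The work goes in short steps, Python scripts to look and compute and a tool call to move; the robot and the scene stay as the last step left them, time stands still between calls to the robot, and variables do not carry over. Pictures are saved under pics/ and viewed, at most 14 in all, crops included, and the job is handed in when it is done.

Besides the shell and the picture viewer there is one more tool, called after ">>>" in YAML: its name, and indented under it one key for each argument. apply_moves: Moves the arm, as the interface text tells. Shifts and turns lie within -1 to 1; 1 stands for 0.2 m of shift or 1.5 rad of turn. Its arguments: {"type":"object","properties":{"moves":{"type":"array","items":{"type":"array","items":{"type":"number","minimum":-1,"maximum":1}}},"grip_force":{"type":"number"}},"required":["moves"]}

```bash
mkdir -p pics; cat > h.py <<'E'
import numpy as np, cv2
from scipy.spatial.transform import Rotation as R
from cell import env, viewer, boxes_of, masks_of
def cal(n):
    c=viewer.get_calibration(n); return c
def Rc(c):
    o=np.array(c["orientation"],float)
    return R.from_euler('xyz',o,degrees=True).as_matrix() if o.size==3 else (o if o.shape==(3,3) else None)
def ray(n,px):
    c=cal(n); f=210/np.tan(np.radians(c["fov_y"])/2)
    d=Rc(c)@np.array([(px[0]-c["cx"])/f,-(px[1]-c["cy"])/f,-1]); return np.array(c["position"]),d
def onz(n,px,z):
    p,d=ray(n,px); return p+d*(z-p[2])/d[2]
def proj(n,P):
    c=cal(n); f=210/np.tan(np.radians(c["fov_y"])/2)
    q=Rc(c).T@(np.array(P)-np.array(c["position"])); return np.array([c["cx"]+f*q[0]/-q[2],c["cy"]+f*q[1]/q[2]])
def snap(n,name,crop=None,s=1):
    im=viewer.read_camera(n)
    o=im if crop is None else im[crop[1]:crop[3],crop[0]:crop[2]]
    o=cv2.resize(o,None,fx=s,fy=s,interpolation=cv2.INTER_CUBIC)
    cv2.imwrite(f"pics/{name}.png",o[...,::-1]); return im
E
python3 - <<'E'
from h import *
for n in("scene","top"): print(n,viewer.get_calibration(n)); snap(n,n+"0",s=1.4)
print(env.get_obs())
E
```

```text
scene {'fov_y': 50.01226867341884, 'cx': 289.6136910177955, 'cy': 210.60247048575397, 'position': array([-0.35059905, -0.57213852,  0.85703809]), 'orientation': array([ 53.68158508,  -0.97200585, -55.59101257])}
top {'fov_y': 43.69511418399166, 'cx': 272.6652447313729, 'cy': 204.4729334184678, 'position': array([ 0.39421576, -0.00442331,  1.52179414]), 'orientation': array([  5.03526747,  -0.2642735 , -91.67810735])}
{'time_s': 0.1, 'qpos': array([-65.77110867,  18.43350796,  -4.01604949,  83.16741011,
         1.29479791,  78.54017601,  -3.25959672]), 'joint_velocities': array([ 0.0714677 , -0.1583243 , -0.03110874, -0.12376813,  0.00039117,
        0.01794549, -0.01735296]), 'effort': array([-1.03146423e-03, -4.92572951e+01, -4.06069402e-01, -3.13393199e+01,
       -6.40907488e-02,  3.95360647e-02,  6.62878324e-05]), 'tool_pos': array([0.25821037, 0.59598251, 0.22159013]), 'tool_rot': array([-1.79904127e+02,  5.05281036e-03,  1.56581551e+02]), 'force': array([-0.10048478,  0.21405118,  0.34139933]), 'wrist_torque': array([-0.01491289, -0.03774361, -0.00131387]), 'grasp_force': 0.0, 'grip_width': 0.08696556238436069}
```

View pics/scene0.png

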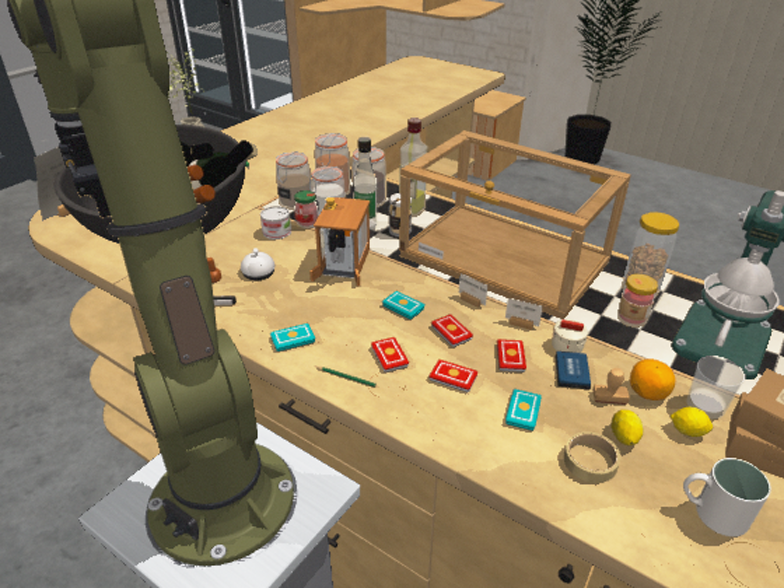

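View pics/top0.png

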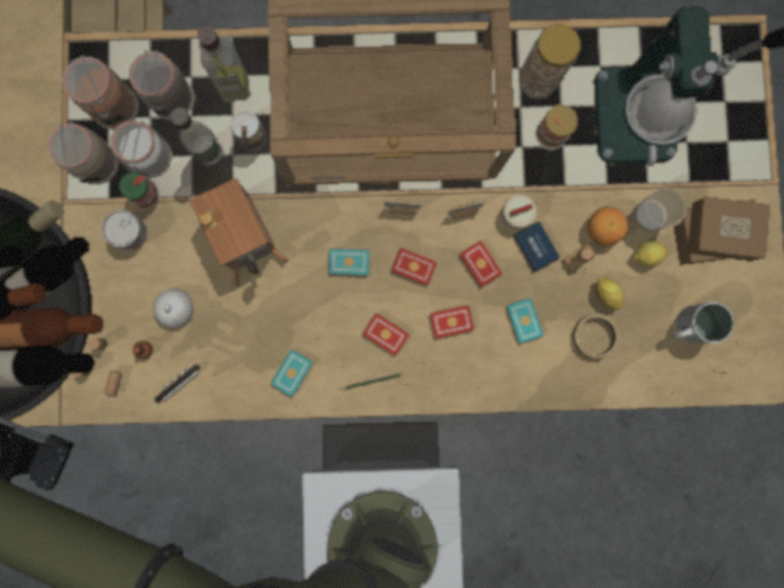

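```bash
python3 - <<'E'
from h import *
for n in("scene","top"):
    im=viewer.read_camera(n)
    for t in("tin_1","bolt_knob","magazine_handle","magazine_case","magazine","ink_pad","rubber_stamp","service_bell"):
        for b in masks_of(n,t):
            m=b["pixels"]; r=cv2.minAreaRect(np.argwhere(m)[:,::-1].astype(np.float32))
            print(n,t,round(b["conf"],2),np.round(b["location"],1),m.sum(),"rgb",im[m].mean(0).round(),np.round(r[0],1),np.round(r[1],1),round(r[2],1))
E
```

```text
scene tin_1 0.95 [208.5 240.4] 380 rgb [ 62. 183. 173.] [209.  240.4] [14.7 27.7] 74.1
scene tin_1 0.86 [279.6 253.6] 431 rgb [206.  82.  64.] [277.7 252.4] [25.5 18.8] 63.4
scene tin_1 0.76 [373.8 289.7] 561 rgb [ 65. 182. 170.] [373.3 292. ] [21.6 26.7] 12.1
scene tin_1 0.72 [319.2 265.9] 511 rgb [203.  82.  63.] [323.  267.6] [32.7 16.8] 17.7
scene tin_1 0.66 [288.3 217.8] 313 rgb [ 58. 166. 156.] [287.6 217.3] [26.4 13.4] 26.6
scene tin_1 0.61 [323.5 237.9] 373 rgb [190.  74.  58.] [322.5 235.5] [26.9 15.6] 45.0
scene tin_1 0.39 [249.4 163. ] 1299 rgb [165. 113.  69.] [243.2 171.4] [40.3 60.9] 5.0
scene magazine_handle 0.68 [240.6 179.7] 694 rgb [94. 92. 92.] [241.5 180. ] [34. 21.] 90.0
scene magazine_case 0.9 [246.6 161.8] 1314 rgb [165. 114.  71.] [243.3 170.8] [40.4 59.9] 4.9
scene magazine 0.61 [240.2 180.5] 749 rgb [96. 93. 91.] [241.5 180.5] [35.7 22.1] 87.8
scene magazine 0.19 [437.1 279.9] 435 rgb [152. 116.  75.] [436.  275.5] [25. 24.] 90.0
scene ink_pad 0.75 [406.1 261.9] 591 rgb [56. 79. 97.] [409. 264.] [26. 26.] 0.0
scene rubber_stamp 0.94 [440.4 281.1] 399 rgb [15
[... 1102 characters left out ...]
zine_case 0.79 [165.  158.8] 2142 rgb [137. 100.  71.] [168.1 165.4] [71.2 41.3] 59.0
top magazine 0.74 [182.2 183.6] 282 rgb [71. 63. 55.] [180.1 183.1] [18.3 24.3] 32.7
top ink_pad 0.88 [384.4 173.5] 655 rgb [56. 67. 75.] [382.5 176. ] [30.7 22.2] 59.5
top ink_pad 0.47 [180.5 182.7] 215 rgb [67. 61. 54.] [179.4 183.1] [17.1 21.2] 29.7
top rubber_stamp 0.73 [415.7 184.4] 281 rgb [118.  98.  73.] [413.2 183.5] [12.2 23.9] 60.3
top rubber_stamp 0.42 [181.8 184.2] 267 rgb [70. 63. 55.] [180.6 183.1] [18.  22.8] 31.0
top service_bell 0.64 [127.  219.1] 621 rgb [149. 147. 141.] [123.2 219.8] [26.9 27.6] 45.0
top service_bell 0.32 [384.1 174.3] 628 rgb [55. 67. 76.] [383.1 175.6] [29.9 21.7] 62.1
```

The scene has four red tins (top view 295,190; 343,188; 322,229; 275,238). Three turquoise look-alikes (249,186; 374,229; 208,266) get left alone. The case is at top (168,165), with its handle at (182,186). I'll confirm in an enlarged crop.

```bash
cat >> h.py <<'E'
def redtins(n,z=0.016,pic=None):
    im=viewer.read_camera(n) if pic is None else pic
    a=im.astype(int); m=((a[...,0]>1.45*a[...,1]+15)&(a[...,0]>1.45*a[...,2]+15)).astype(np.uint8)
    m=cv2.morphologyEx(m,cv2.MORPH_CLOSE,np.ones((5,5)))
    out=[]
    for c in cv2.findContours(m,cv2.RETR_EXTERNAL,cv2.CHAIN_APPROX_NONE)[0]:
        if cv2.contourArea(c)<150: continue
        P=np.array([onz(n,p[0],z)[:2] for p in c],np.float32)*1000
        r=cv2.minAreaRect(P); w,h=r[1]; a=r[2]+(90 if h>w else 0)
        out.append((np.round(r[0],1),np.round(sorted(r[1]),1),round((a+90)%180-90,1)))
    return out
E
python3 - <<'E'
from h import *
a=snap("top","t1",(120,110,380,270),3)
b=snap("scene","s1",(200,120,330,220),6)
for n,i in(("top",a),("scene",b)):
    for t in redtins(n,pic=i): print(n,*t)
for n,px,z in(("top",(147,156.5),.162),("scene",(238,143.5),.162),("top",(384,174),.016),("top",(124,219),0.06)): print(n,px,onz(n,px,z))
E
```

```text
top [428.9 -19.4] [51.8 81. ] 55.5
top [ 450.3 -156. ] [51.8 81.9] -80.4
top [566.3 -81.7] [51.4 80.1] 66.4
top [ 568.3 -220.4] [51.8 81.1] 31.3
scene [ 643.6 -468.3] [59.9 92.7] 57.2
scene [ 443.5 -156.7] [57.2 83.6] -79.6
scene [ 561.9 -220.9] [53.6 88. ] 31.1
scene [422.8 -20.3] [54.3 87. ] 54.9
scene [559.6 -83.2] [55.9 87.1] 66.6
scene [784.5 446.5] [186.1 197.8] 23.8
top (147, 156.5) [0.64965409 0.31177001 0.162     ]
scene (238, 143.5) [0.64247074 0.2975226  0.162     ]
top (384, 174) [ 0.6060864  -0.34101402  0.016     ]
top (124, 219) [0.49405693 0.40104733 0.06      ]
```

View pics/t1.png

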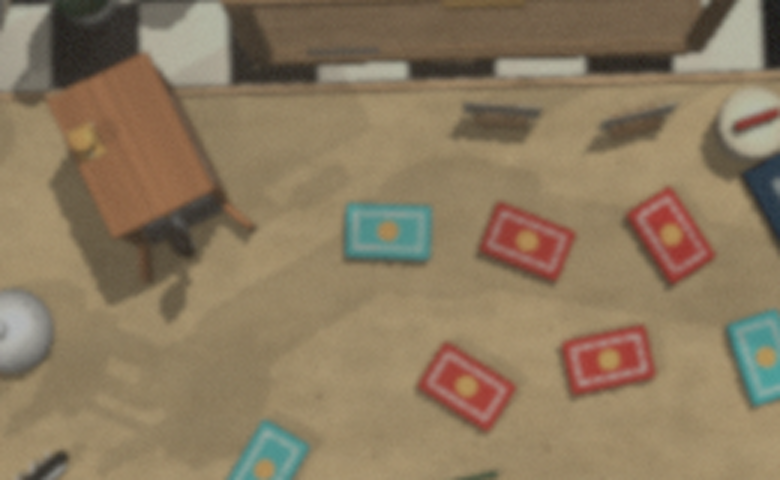

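View pics/s1.png

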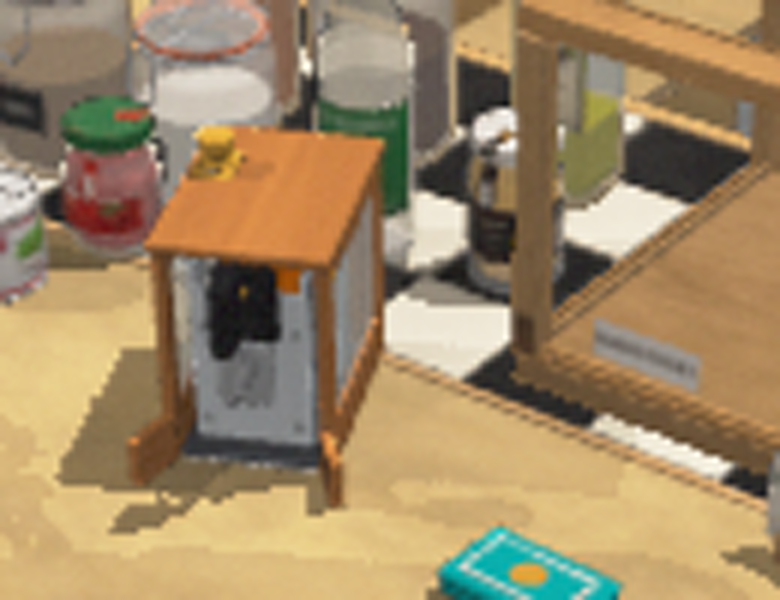

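```bash
python3 - <<'E'
from h import *
from scipy.optimize import least_squares
L=np.array([[-68,50.5,140],[73,50.5,140],[73,-50.5,140],[-68,-50.5,140],[20,34,162]])/1000
T={"top":[(48,98),(148,54),(218,190),(116,237),(83,137)],"scene":[(222,127),(384,137),(330,267),(148,248),(217,135)]}
sc={"top":(120,110,3),"scene":(200,120,6)}
for perm in("top order",):
    # top: front is lower; front-left corner is (48,98)?? determine: front edge=(116,237)-(218,190); left is -> knob side
    t=[(116,237),(48,98),(148,54),(218,190),(83,137)]
    s=[(148,248),(222,127),(384,137),(330,267),(217,135)]
    def res(p,sep=False,use=("top","scene")):
        Rm=R.from_euler('z',p[2]).as_matrix(); r=[]
        for n,q in(("top",t),("scene",s)):
            if n not in use: continue
            for i,(l,px) in enumerate(zip(L,q)):
                x=np.array(px)/sc[n][2]+sc[n][:2]
                r.append(proj(n,Rm@l+[p[0],p[1],0])-x)
        return np.concatenate(r)
    for use in(("top",),("scene",),("top","scene")):
        o=least_squares(res,[.6,.27,.5],args=(False,use),loss="soft_l1"); print(use,o.x[:2],np.degrees(o.x[2]),o.cost); print(res(o.x,use=use).reshape(-1,2).round(1).tolist())
    p=o.x; Rm=R.from_euler('z',p[2]).as_matrix()
    for nm,l in(("knob",[.02,.034,.155]),("handle",[-.094,0,.12]),("front",[-.094,0,0])): print(nm,Rm@l+[p[0],p[1],0])
E
```

```text
('top',) [0.64654308 0.27029989] 24.66319666485205 1.6558920618312278
[[-0.4, 0.7], [-0.3, 0.1], [0.6, -1.7], [-0.0, -0.3], [0.2, 0.5]]
('scene',) [0.64026496 0.26730341] 24.721329701933385 1.469755409292663
[[-0.5, -0.1], [-1.1, -0.5], [1.0, 0.6], [0.5, -0.1], [0.0, 0.0]]
('top', 'scene') [0.64524382 0.27021315] 24.612513494831404 4.986020698507362
[[-0.4, 1.2], [-0.2, 0.5], [0.6, -1.2], [-0.0, 0.2], [0.2, 1.0], [-0.2, -1.1], [-0.7, -1.3], [1.3, -0.1], [0.7, -1.0], [0.3, -0.8]]
knob [0.64926643 0.30945368 0.155     ]
handle [0.55978418 0.23106409 0.12      ]
front [0.55978418 0.23106409 0.        ]
```

Confirmed: four red tins, three turquoise. The case sits at about (0.644, 0.270) with yaw 24.6°. Next I'll raise the arm and go above the knob.

```bash
cat > plan.py <<'E'
import sys; from h import *
# args: x y z yaw  -> scaled move; also state
def plan(x,y,z,yaw):
    o=env.get_obs(); R0=R.from_euler('xyz',o["tool_rot"],degrees=True)
    d=R0.inv().apply(np.array([x,y,z])-o["tool_pos"])/0.2
    best=min((yaw,yaw+180),key=lambda a:abs((a-o["tool_rot"][2]+180)%360-180)) if FREE else yaw
    w=(R0.inv()*R.from_euler('xyz',[180,0,best],degrees=True)).as_rotvec()/1.5
    s=max(1,abs(d).max(),abs(w).max())
    print("shift",np.round(d,3),"turn",np.round(w,3),"frac",round(1/s,3),"rows",int(np.ceil(max(np.linalg.norm(d)*4,np.degrees(np.linalg.norm(w)*1.5)/8.59))))
FREE=len(sys.argv)>5
if len(sys.argv)>4:
    plan(*map(float,sys.argv[1:5]))
E
python3 plan.py .646 .309 .30 204.6; python3 plan.py .646 .309 .30 24.6
```

```text
shift [-2.349 -0.548 -0.387] turn [ 0.     0.    -0.559] frac 0.426 rows 10
shift [-2.349 -0.548 -0.387] turn [ 0.    -0.     1.536] frac 0.426 rows 16
```

>>> apply_moves:
  moves:
    - [0,0,-0.4,0,0,0,1]
    - [0,0,-0.4,0,0,0,1]

```text
time_s: 1.3
tool_pos: [0.2584, 0.5966, 0.3047]
tool_rot: [179.9, -0.0, 156.6]
force: [0.3, 1.3, 1.3]
grip_width: 0.0864
grasp_force: 0.0
```

>>> apply_moves:
  moves:
    - [-1,-0.2,0,0,0,0,1]
    - [-1,-0.2,0,0,0,0,1]
    - [-1,-0.2,0,0,0,0,1]
    - [-1,-0.2,0,0,0,0,1]

```text
time_s: 1.7
tool_pos: [0.4241, 0.4813, 0.3029]
tool_rot: [180.0, 0.0, 156.6]
force: [0.3, 0.5, -1.4]
grip_width: 0.0871
grasp_force: 0.0
```

>>> apply_moves:
  moves:
    - [-1,-0.2,0,0,0,-0.56,1]
    - [-1,-0.2,0,0,0,-0.56,1]
    - [-1,-0.2,0,0,0,-0.56,1]
    - [-1,-0.2,0,0,0,-0.56,1]
    - [-1,-0.2,0,0,0,-0.56,1]
    - [-1,-0.2,0,0,0,-0.56,1]
    - [-1,-0.2,0,0,0,-0.56,1]

```text
time_s: 2.4
tool_pos: [0.5909, 0.3656, 0.3023]
tool_rot: [180.0, -0.0, -155.4]
force: [-0.7, 0.3, -0.1]
grip_width: 0.087
grasp_force: 0.0
```

```bash
python3 plan.py .646 .309 .22 204.6; python3 -c "
from h import *;print(env.get_obs()['qpos'])"
```

```text
shift [-0.132 -0.372  0.411] turn [ 0. -0.  0.] frac 1.0 rows 3
[-34.9800893   22.81049838   1.53406483  68.29856835  -0.61140265
  88.9149305   81.08757312]
```

>>> apply_moves:
  moves:
    - [-0.13,-0.37,0.2,0,0,0,0.7]
    - [-0.13,-0.37,0.4,0,0,0,0.7]
    - [-0.13,-0.37,0.6,0,0,0,0.7]
    - [-0.13,-0.37,0.7,0,0,0,0.7]
    - [-0.13,-0.37,0.78,0,0,0,0.7]
    - [-0.13,-0.37,0.78,0,0,0,0.7]

```text
time_s: 3.0
tool_pos: [0.6431, 0.3104, 0.1441]
tool_rot: [180.0, -0.2, -155.3]
force: [-0.1, -0.3, 0.3]
grip_width: 0.0616
grasp_force: 0.0
```

```bash
python3 - <<'E'
from h import *
snap("scene","s2",(190,80,290,155),8)
print(env.get_obs())
E
```

```text
{'time_s': 3.05, 'qpos': array([-29.79119843,  28.45838204,   2.72434067,  78.06895201,
        -1.37856016,  73.52685052,  87.72644682]), 'joint_velocities': array([ 0.04230769, -1.60806028,  0.21062486, -2.52390959,  0.13628921,
        0.25904178,  0.40457537]), 'effort': array([ 3.06660086e-01, -5.53693593e+01,  1.35428678e+00, -2.90710956e+01,
        6.42322004e-02,  5.93869784e-02, -1.37113695e-02]), 'tool_pos': array([0.64433763, 0.31099632, 0.14663515]), 'tool_rot': array([ 1.79976935e+02, -2.36295472e-02, -1.55269398e+02]), 'force': array([0.12678877, 0.05958322, 1.02322677]), 'wrist_torque': array([0.00649161, 0.00501873, 0.04804118]), 'grasp_force': 0.0, 'grip_width': 0.061068659768242904}
```

View pics/s2.png

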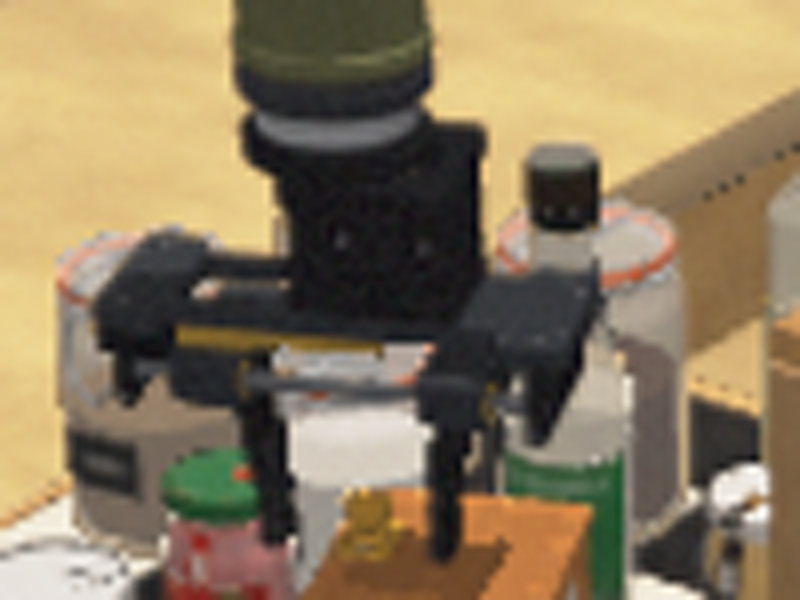

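```bash
python3 - <<'E'
from h import *
p=env.get_obs()["tool_pos"]; print(proj("scene",p), onz("scene",(236.2,142.5),.162), onz("scene",(234.9,148.4),p[2]),p)
E
```

```text
[235.43588276 146.31194399] [0.64433806 0.30667605 0.162     ] [0.63232841 0.30321095 0.14663515] [0.64433763 0.31099632 0.14663515]
```

>>> apply_moves:
  grip_force: 15
  moves:
    - [0,0,0,0,0,0,0.3]
    - [-0.01,0,0,0,0,0,0.15]
    - [-0.01,0,0,0,0,0,0]
    - [-0.01,0,0,0,0,0,0]
    - [-0.01,0,0,0,0,0,0]

```text
time_s: 3.55
tool_pos: [0.6469, 0.3108, 0.147]
tool_rot: [180.0, 0.0, -155.3]
force: [-0.3, 0.2, -0.7]
grip_width: 0.029
grasp_force: 0.0
```

>>> apply_moves:
  moves:
    - [0,0,0,0,0,0,0]
    - [0,0,0,0,0,0,0]
    - [0,0,0,0,0,0,0]

```text
time_s: 3.85
tool_pos: [0.6464, 0.3116, 0.1468]
tool_rot: [179.9, 0.0, -155.3]
force: [-0.1, 1.5, 2.3]
grip_width: 0.0208
grasp_force: 15.0
```

>>> apply_moves:
  moves:
    - [0,0,-0.04,0,0,0,0]
    - [0,0,-0.08,0,0,0,0]
    - [0,0,-0.12,0,0,0,0]
    - [0,0,-0.15,0,0,0,0]
    - [0,0,-0.16,0,0,0,0]
    - [0,0,-0.16,0,0,0,0]

```text
time_s: 4.45
tool_pos: [0.6462, 0.3115, 0.1775]
tool_rot: [179.9, -0.1, -155.3]
force: [1.8, 5.0, -8.0]
grip_width: 0.0205
grasp_force: 15.0
```

>>> apply_moves:
  moves:
    - [0,0,-0.16,0,0,0,0.6]
    - [0,0,-0.16,0,0,0,0.6]
    - [0,0,-0.16,0,0,0,0.6]
    - [0,0,-0.3,0,0,0,0.6]
    - [0,0,-0.45,0,0,0,0.6]
    - [0,0,-0.45,0,0,0,0.6]

```text
time_s: 5.05
tool_pos: [0.6487, 0.3102, 0.2737]
tool_rot: [-179.9, 0.4, -155.4]
force: [-0.1, 0.2, 0.6]
grip_width: 0.0508
grasp_force: 0.0
```

```bash
python3 plan.py .5585 .231 .112 204.6; python3 - <<'E'
from h import *
im=viewer.read_camera("top"); 
for t in redtins("top",pic=im): print(*t)
for n in("top","scene"):
    if n=="scene": viewer.read_camera(n)
    for t in ("bolt_knob","magazine_handle"):
        for b in boxes_of(n,t)[:2]: print(n,t,b, onz(n,b["location"],.19 if t=="bolt_knob" else .13))
E
```

```text
shift [ 0.581 -0.171  0.805] turn [-0.001  0.005  0.   ] frac 1.0 rows 5
[428.7 -19.3] [51.9 80.9] 55.9
[ 450.3 -155.9] [51.7 81.9] -79.7
[566.4 -82. ] [51.9 80.6] 66.4
[ 568.4 -220.5] [51.9 81.1] 31.5
top bolt_knob {'location': [142.4, 153.1], 'conf': 0.38} [0.65358144 0.31699856 0.19      ]
top magazine_handle {'location': [181.2, 181.1], 'conf': 0.76} [0.58643331 0.22838339 0.13      ]
scene bolt_knob {'location': [234.4, 135.1], 'conf': 0.39} [0.6398533  0.30852246 0.19      ]
scene magazine_handle {'location': [242.1, 181.5], 'conf': 0.65} [0.51058751 0.17441826 0.13      ]
```

>>> apply_moves:
  moves:
    - [0.25,-0.07,0,0,0,0,0.6]
    - [0.5,-0.14,0,0,0,0,0.6]
    - [0.58,-0.17,0.1,0,0,0,0.6]
    - [0.58,-0.17,0.3,0,0,0,0.6]
    - [0.58,-0.17,0.5,0,0,0,0.6]
    - [0.58,-0.17,0.6,0,0,0,0.6]
    - [0.58,-0.17,0.6,0,0,0,0.6]

```text
time_s: 6.05
tool_pos: [0.5526, 0.2299, 0.144]
tool_rot: [-180.0, -0.5, -155.3]
force: [0.1, -0.0, -1.1]
grip_width: 0.0523
grasp_force: 0.0
```

```bash
python3 - <<'E'
from h import *
snap("scene","s3",(190,100,290,200),6)
print(env.get_obs()["tool_pos"])
E
```

```text
[0.55421323 0.23070856 0.14663335]
```

View pics/s3.png

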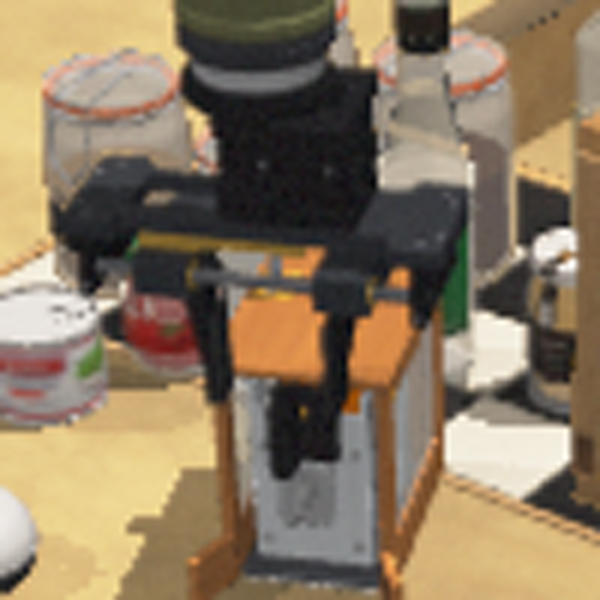

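```bash
python3 - <<'E'
from h import *
Rm=R.from_euler('z',24.6,degrees=True).as_matrix()
for z in(.141,.12,.095):
    p=Rm@[-.094,0,z]+[.644,.270,0]; print(p,(proj("scene",p)-[190,100])*6,(proj("top",p)))
print((proj("scene",env.get_obs()["tool_pos"])-[190,100])*6)
E
```

```text
[0.55853181 0.23086961 0.141     ] [285.59033137 395.57174388] [179.70556388 191.01947637]
[0.55853181 0.23086961 0.12      ] [287.66787181 430.4731684 ] [181.04961004 191.9043216 ]
[0.55853181 0.23086961 0.095     ] [290.09367993 471.22527971] [182.59853621 192.92404843]
[279.86131499 389.66473959]
```

>>> apply_moves:
  grip_force: 25
  moves:
    - [-0.02,0,0.1,0,0,0,0.6]
    - [-0.02,0,0.17,0,0,0,0.6]
    - [-0.02,0,0.17,0,0,0,0.2]
    - [-0.02,0,0.17,0,0,0,0]
    - [-0.02,0,0.17,0,0,0,0]
    - [-0.02,0,0.17,0,0,0,0]
    - [-0.02,0,0.17,0,0,0,0]
    - [-0.02,0,0.17,0,0,0,0]

```text
time_s: 6.9
tool_pos: [0.5594, 0.2334, 0.1151]
tool_rot: [180.0, 0.0, -155.3]
force: [0.3, 1.8, -1.7]
grip_width: 0.014
grasp_force: 25.0
```

>>> apply_moves:
  moves:
    - [0.02,0,0,0,0,0,0]
    - [0.05,0,0,0,0,0,0]
    - [0.1,0,0,0,0,0,0]
    - [0.15,0,0,0,0,0,0]
    - [0.2,0,0,0,0,0,0]
    - [0.25,0,0,0,0,0,0]
    - [0.3,0,0,0,0,0,0]
    - [0.35,0,0,0,0,0,0]
    - [0.4,0,0,0,0,0,0]
    - [0.45,0,0,0,0,0,0]
    - [0.5,0,0,0,0,0,0]
    - [0.55,0,0,0,0,0,0]
    - [0.6,0,0,0,0,0,0]
    - [0.65,0,0,0,0,0,0]
    - [0.7,0,0,0,0,0,0]
    - [0.7,0,0,0,0,0,0]
    - [0.7,0,0,0,0,0,0]

```text
time_s: 8.6
tool_pos: [0.4308, 0.174, 0.115]
tool_rot: [180.0, -0.1, -155.3]
force: [-0.5, -0.5, 8.6]
grip_width: 0.0136
grasp_force: 25.0
```

```bash
python3 - <<'E'
from h import *
snap("scene","s4",(180,110,360,245),4)
print(env.get_obs()["grip_width"])
E
```

```text
0.01357005564736978
```

View pics/s4.png

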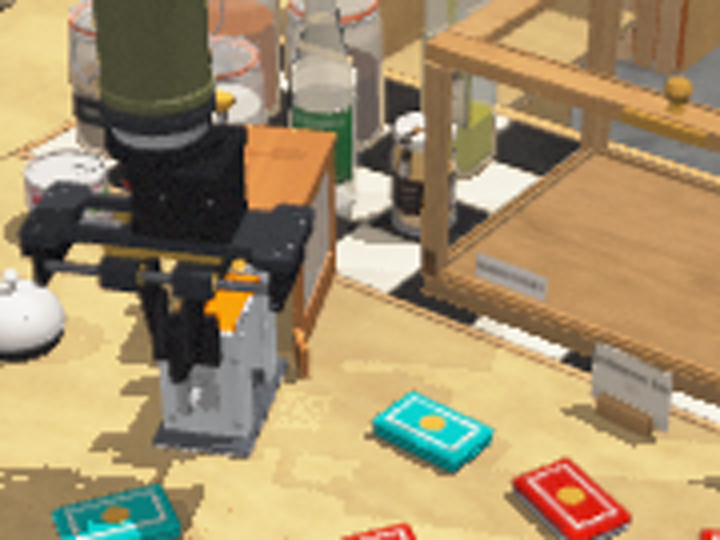

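Magazine stands out in front. I'll regrip the handle along its other axis, so I get the magazine's x position by touch.

>>> apply_moves:
  moves:
    - [0,0,0,0,0,0,0.5]
    - [0,0,0,0,0,0,0.5]
    - [0,0,0,0,0,0,0.5]
    - [0,0,-0.2,0,0,0,0.5]
    - [0,0,-0.25,0,0,0.1,0.5]
    - [0,0,-0.25,0,0,0.2,0.5]
    - [0,0,-0.25,0,0,0.3,0.5]
    - [0,0,-0.25,0,0,0.4,0.5]
    - [0,0,-0.25,0,0,0.5,0.5]
    - [0,0,-0.25,0,0,0.6,0.5]
    - [0,0,-0.25,0,0,0.7,0.5]
    - [0,0,-0.25,0,0,0.8,0.5]
    - [0,0,-0.25,0,0,0.9,0.5]
    - [0,0,-0.25,0,0,1,0.5]
    - [0,0,-0.25,0,0,1,0.5]
    - [0,0,-0.25,0,0,1,0.5]

```text
time_s: 10.25
tool_pos: [0.4316, 0.1743, 0.1641]
tool_rot: [-179.9, -0.0, 119.0]
force: [-0.2, -0.3, 0.4]
grip_width: 0.0435
grasp_force: 0.0
```

```bash
python3 plan.py .4308 .174 .116 114.7
python3 - <<'E'
from h import *
im=viewer.read_camera("top")
for t in redtins("top",pic=im): print(*t)
E
```

```text
shift [ 0.001 -0.004  0.241] turn [-0.001 -0.     0.05 ] frac 1.0 rows 1
[428.5 -19.3] [51.9 80.9] 56.4
[ 450.4 -155.8] [52.3 81.8] -79.2
[566.3 -81.7] [51.4 80.1] 66.4
[ 568.4 -220.4] [51.9 81.2] 31.5
```

>>> apply_moves:
  grip_force: 5
  moves:
    - [0,0,0,0,0,0.05,0.5]
    - [0,0,0.12,0,0,0.05,0.5]
    - [0,0,0.24,0,0,0.05,0.5]
    - [0,0,0.24,0,0,0.05,0.4]
    - [0,0,0.24,0,0,0.05,0.3]
    - [0,0,0.24,0,0,0.05,0.2]
    - [0,0,0.24,0,0,0.05,0.2]
    - [0,0,0.24,0,0,0.05,0.2]
    - [0,0,0.24,0,0,0.05,0.2]

```text
time_s: 11.2
tool_pos: [0.4329, 0.1749, 0.1178]
tool_rot: [179.9, -0.0, 114.5]
force: [-1.0, -1.0, 6.0]
grip_width: 0.0262
grasp_force: 5.0
```

>>> apply_moves:
  moves:
    - [0,0,0,0,0,0,0.5]
    - [0,0,0,0,0,0,0.5]
    - [0,0,-0.2,0,0,0,0.5]
    - [0,0,-0.4,0,0,0,1]
    - [0,0,-0.4,0,0,0,1]

```text
time_s: 11.7
tool_pos: [0.4351, 0.1759, 0.2017]
tool_rot: [179.5, -0.0, 114.5]
force: [-0.2, 0.4, -0.1]
grip_width: 0.0522
grasp_force: 0.0
```

```bash
python3 plan.py .4285 -.0193 .10 56.4 f
```

```text
shift [-0.875 -0.439  0.504] turn [ 0.006 -0.003  0.676] frac 1.0 rows 7
```

>>> apply_moves:
  moves:
    - [-0.2,-0.1,0,0,0,0.1,1]
    - [-0.4,-0.2,0,0,0,0.2,1]
    - [-0.6,-0.3,0.1,0,0,0.3,1]
    - [-0.87,-0.44,0.3,0,0,0.4,1]
    - [-0.87,-0.44,0.5,0,0,0.5,1]
    - [-0.87,-0.44,0.5,0,0,0.6,1]
    - [-0.87,-0.44,0.5,0,0,0.68,1]
    - [-0.87,-0.44,0.5,0,0,0.68,1]

```text
time_s: 12.5
tool_pos: [0.4231, -0.0206, 0.0955]
tool_rot: [-179.9, 0.1, 56.0]
force: [0.7, 0.0, 0.7]
grip_width: 0.0867
grasp_force: 0.0
```

```bash
python3 plan.py .4285 -.0193 .003 56.4 f; python3 - <<'E'
from h import *
im=snap("top","t2",(130,130,230,230),6)
a=im.astype(int); m=(a[...,0]>150)&(a[...,1]>60)&(a[...,2]<60)
print([ (k,np.round(v,1)) for k,v in [("orange",np.argwhere(m).mean(0)[::-1])]],m.sum())
M=[.5183,.2142]
print("M at .101",proj("top",[*M,.101]), "handle", proj("top",[.4329,.1749,.141]))
E
```

```text
shift [0.021 0.019 0.462] turn [-0.001  0.001 -0.005] frac 1.0 rows 2
[('orange', array([355., 188.]))] 203
M at .101 [188.57489747 207.20669565] handle [201.66032426 237.86748286]
```

View pics/t2.png

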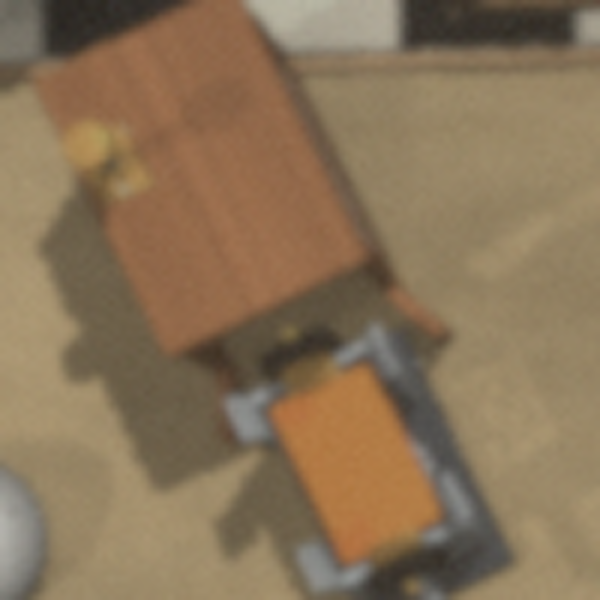

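>>> apply_moves:
  grip_force: 5
  moves:
    - [0.03,0.01,0.2,0,0,0,1]
    - [0.03,0.01,0.35,0,0,0,1]
    - [0.03,0.01,0.45,0,0,0,1]
    - [0.03,0.01,0.45,0,0,0,0.8]
    - [0.03,0.01,0.45,0,0,0,0.5]
    - [0.03,0.01,0.45,0,0,0,0.5]
    - [0.03,0.01,0.45,0,0,0,0.5]
    - [0.03,0.01,0.45,0,0,0,0.5]

```text
time_s: 13.35
tool_pos: [0.4299, -0.0163, 0.0076]
tool_rot: [179.9, -0.1, 56.0]
force: [-1.0, 0.0, 0.7]
grip_width: 0.0549
grasp_force: 0.1
```

>>> apply_moves:
  grip_force: 35
  moves:
    - [-0.01,0,0.01,0,0,0,0.75]
    - [-0.01,0,0.02,0,0,0,0.75]
    - [-0.01,0,0.02,0,0,0,0.75]
    - [-0.01,0,0.02,0,0,0,0.4]
    - [-0.01,0,0.02,0,0,0,0.4]
    - [-0.01,0,0.02,0,0,0,0.4]
    - [-0.01,0,0.02,0,0,0,0.4]

```text
time_s: 14.05
tool_pos: [0.428, -0.018, 0.0026]
tool_rot: [180.0, -0.0, 56.0]
force: [-0.4, -0.7, -1.2]
grip_width: 0.0538
grasp_force: 35.0
```

>>> apply_moves:
  moves:
    - [0,0,-0.2,0,0,0,0.4]
    - [0,0,-0.45,0,0,0,0.4]
    - [0,0,-0.7,0,0,0,0.4]
    - [0,0,-0.85,0,0,0,0.4]
    - [0,0,-0.85,0,0,0,0.4]

```text
time_s: 14.55
tool_pos: [0.4312, -0.0179, 0.1775]
tool_rot: [179.6, -0.4, 56.0]
force: [0.6, -0.3, -0.7]
grip_width: 0.0536
grasp_force: 35.0
```

```bash
python3 plan.py .5174 .2138 .17 24.6
```

```text
shift [ 1.201 -0.29   0.043] turn [ 0.004 -0.006  0.366] frac 0.832 rows 5
```

>>> apply_moves:
  moves:
    - [0.25,-0.06,0,0,0,0.08,0.4]
    - [0.5,-0.12,0,0,0,0.16,0.4]
    - [0.75,-0.18,0,0,0,0.24,0.4]
    - [0.95,-0.24,0,0,0,0.32,0.4]
    - [1,-0.25,0,0,0,0.366,0.4]
    - [1,-0.25,0,0,0,0.366,0.4]
    - [1,-0.25,0,0,0,0.366,0.4]

```text
time_s: 15.25
tool_pos: [0.4975, 0.1744, 0.1713]
tool_rot: [180.0, 0.2, 24.6]
force: [0.5, -1.3, -0.1]
grip_width: 0.0536
grasp_force: 35.0
```

```bash
python3 plan.py .5174 .2138 .14 24.6
```

```text
shift [ 0.173 -0.138  0.156] turn [0.    0.002 0.   ] frac 1.0 rows 2
```

>>> apply_moves:
  moves:
    - [0.1,-0.1,0,0,0,0,0.4]
    - [0.173,-0.138,0,0,0,0,0.4]
    - [0.173,-0.138,0.1,0,0,0,0.4]
    - [0.173,-0.138,0.15,0,0,0,0.4]
    - [0.173,-0.138,0.155,0,0,0,0.4]
    - [0.173,-0.138,0.155,0,0,0,0.4]

```text
time_s: 15.85
tool_pos: [0.518, 0.2138, 0.1415]
tool_rot: [180.0, 0.0, 24.5]
force: [0.3, -0.5, -0.7]
grip_width: 0.0536
grasp_force: 35.0
```

```bash
python3 plan.py .5174 .2138 .12 24.6; python3 - <<'E'
from h import *
im=snap("scene","s5",(190,130,270,220),7)
E
```

```text
shift [-0.003 -0.001  0.107] turn [ 0.     0.001 -0.001] frac 1.0 rows 1
```

View pics/s5.png

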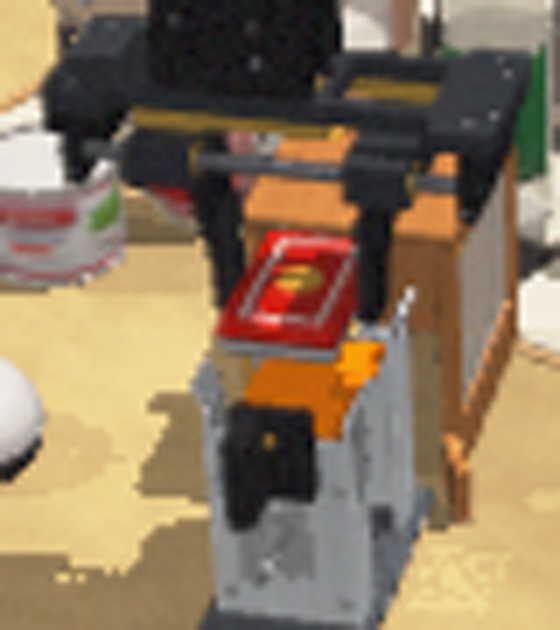

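>>> apply_moves:
  moves:
    - [-0.003,0,0.03,0,0,0,0.4]
    - [-0.003,0,0.06,0,0,0,0.4]
    - [-0.003,0,0.09,0,0,0,0.4]
    - [-0.003,0,0.12,0,0,0,0.4]
    - [-0.003,0,0.14,0,0,0,0.4]
    - [-0.003,0,0.14,0,0,0,0.4]

```text
time_s: 16.5
tool_pos: [0.5175, 0.2149, 0.1129]
tool_rot: [180.0, 0.0, 24.6]
force: [1.0, 0.2, -0.4]
grip_width: 0.0535
grasp_force: 35.0
```

>>> apply_moves:
  moves:
    - [0,0,0.02,0,0,0,0.4]
    - [0,0,0.04,0,0,0,0.4]
    - [0,0,0.06,0,0,0,0.4]
    - [0,0,0.08,0,0,0,0.4]

```text
time_s: 16.9
tool_pos: [0.5179, 0.2151, 0.098]
tool_rot: [-180.0, -0.0, 24.6]
force: [-1.5, 0.1, 5.7]
grip_width: 0.0537
grasp_force: 35.0
```

>>> apply_moves:
  moves:
    - [0,0,0.02,0,0,0,0.4]
    - [0,0,0.04,0,0,0,0.4]
    - [0,0,0.055,0,0,0,0.4]
    - [0,0,0.065,0,0,0,0.4]
    - [0,0,0.07,0,0,0,0.4]
    - [0,0,0.07,0,0,0,0.4]

```text
time_s: 17.5
tool_pos: [0.5179, 0.2151, 0.0842]
tool_rot: [-180.0, -0.0, 24.6]
force: [-1.1, 0.3, 5.4]
grip_width: 0.0534
grasp_force: 35.0
```

>>> apply_moves:
  moves:
    - [0,0,0,0,0,0,0.8]
    - [0,0,0,0,0,0,0.8]
    - [0,0,0,0,0,0,0.8]
    - [0,0,-0.1,0,0,0,0.8]
    - [0,0,-0.2,0,0,0,0.8]
    - [0,0,-0.4,0,0,0,0.8]
    - [0,0,-0.5,0,0,0,0.8]
    - [0,0,-0.5,0,0,0,0.8]

```text
time_s: 18.3
tool_pos: [0.5196, 0.2159, 0.1871]
tool_rot: [-180.0, -0.4, 24.6]
force: [0.9, 0.5, -0.6]
grip_width: 0.0696
grasp_force: 0.0
```

```bash
cat > look.py <<'E'
from h import *
import sys
nm=sys.argv[1]
im=snap("scene",nm,(190,130,270,220),7)
for t in redtins("top"): print(*t)
E
python3 look.py s6; python3 plan.py .4494 -.153 .1 100.8 f
```

```text
[ 450.2 -155.9] [51.8 81.6] -80.4
[566.4 -82. ] [52.  80.6] 66.4
[ 568.4 -220.5] [51.9 81.1] 31.5
shift [-1.074  1.531  0.416] turn [-0.     0.    -0.887] frac 0.653 rows 9
```

View pics/s6.png

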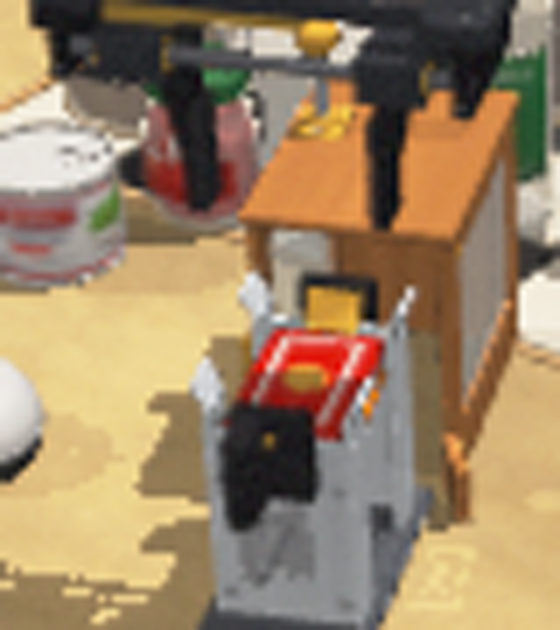

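>>> apply_moves:
  moves:
    - [-0.1,0.2,0,0,0,0,1]
    - [-0.27,0.4,0,0,0,-0.1,1]
    - [-0.4,0.6,0,0,0,-0.2,1]
    - [-0.55,0.8,0,0,0,-0.3,1]
    - [-0.7,1,0,0,0,-0.4,1]
    - [-0.7,1,0,0,0,-0.5,1]
    - [-0.7,1,0,0,0,-0.6,1]
    - [-0.7,1,0,0,0,-0.7,1]
    - [-0.7,1,0,0,0,-0.8,1]
    - [-0.7,1,0,0,0,-0.88,1]
    - [-0.7,1,0,0,0,-0.88,1]

```text
time_s: 19.5
tool_pos: [0.4723, -0.0252, 0.1818]
tool_rot: [-179.8, -0.0, 100.3]
force: [0.4, -0.7, -0.2]
grip_width: 0.0873
grasp_force: 0.0
```

```bash
python3 plan.py .4492 -.153 .03 100.1
```

```text
shift [-0.609 -0.225  0.759] turn [-0.002 -0.     0.002] frac 1.0 rows 4
```

>>> apply_moves:
  moves:
    - [-0.2,-0.08,0,0,0,0,1]
    - [-0.4,-0.15,0.1,0,0,0,1]
    - [-0.609,-0.225,0.3,0,0,0,1]
    - [-0.609,-0.225,0.5,0,0,0,1]
    - [-0.609,-0.225,0.7,0,0,0,1]
    - [-0.609,-0.225,0.75,0,0,0,1]
    - [-0.609,-0.225,0.75,0,0,0,1]
    - [-0.609,-0.225,0.75,0,0,0,1]

```text
time_s: 20.3
tool_pos: [0.452, -0.1529, 0.0348]
tool_rot: [179.9, 0.0, 100.2]
force: [-0.1, -0.4, -0.1]
grip_width: 0.0874
grasp_force: 0.0
```

```bash
python3 plan.py .4492 -.153 .003 100.1
```

```text
shift [ 0.002 -0.014  0.159] turn [0.001 0.    0.001] frac 1.0 rows 1
```

>>> apply_moves:
  moves:
    - [0,-0.014,0.1,0,0,0,1]
    - [0,-0.014,0.16,0,0,0,1]
    - [0,-0.014,0.16,0,0,0,0.7]
    - [0,-0.014,0.16,0,0,0,0.4]
    - [0,-0.014,0.16,0,0,0,0.4]
    - [0,-0.014,0.16,0,0,0,0.4]
    - [0,-0.014,0.16,0,0,0,0.4]
    - [0,-0.014,0.16,0,0,0,0.4]

```text
time_s: 21.1
tool_pos: [0.4485, -0.1535, 0.002]
tool_rot: [179.9, 0.0, 100.2]
force: [0.9, -0.2, 2.3]
grip_width: 0.0536
grasp_force: 35.0
```

>>> apply_moves:
  moves:
    - [0,0,-0.2,0,0,0,0.4]
    - [0,0,-0.45,0,0,0,0.4]
    - [0,0,-0.7,0,0,0,0.4]
    - [0,0,-0.85,0,0,0,0.4]
    - [0.25,0,-0.88,0,0,0.1,0.4]
    - [0.5,0,-0.88,0,0,0.2,0.4]
    - [0.75,0,-0.88,0,0,0.3,0.4]
    - [1,0,-0.88,0,0,0.4,0.4]
    - [1,0,-0.88,0,0,0.5,0.4]
    - [1,0,-0.88,0,0,0.6,0.4]
    - [1,0,-0.88,0,0,0.7,0.4]
    - [1,0,-0.88,0,0,0.8,0.4]
    - [1,0,-0.88,0,0,0.88,0.4]
    - [1,0,-0.88,0,0,0.88,0.4]

```text
time_s: 22.5
tool_pos: [0.4123, 0.0433, 0.1774]
tool_rot: [-180.0, 0.0, 24.3]
force: [0.5, 0.1, -0.1]
grip_width: 0.0537
grasp_force: 35.0
```

```bash
python3 plan.py .5181 .2148 .165 24.6
```

```text
shift [ 0.835 -0.564  0.062] turn [-0.     0.    -0.003] frac 1.0 rows 5
```

>>> apply_moves:
  moves:
    - [0.2,-0.14,0,0,0,0,0.4]
    - [0.4,-0.28,0,0,0,0,0.4]
    - [0.6,-0.42,0,0,0,0,0.4]
    - [0.8,-0.54,0,0,0,0,0.4]
    - [0.835,-0.564,0.06,0,0,-0.003,0.4]
    - [0.835,-0.564,0.12,0,0,-0.003,0.4]
    - [0.835,-0.564,0.18,0,0,-0.003,0.4]
    - [0.835,-0.564,0.18,0,0,-0.003,0.4]
    - [0.835,-0.564,0.18,0,0,-0.003,0.4]

```text
time_s: 23.4
tool_pos: [0.5171, 0.2137, 0.1414]
tool_rot: [180.0, 0.0, 24.7]
force: [-0.5, 0.7, 0.5]
grip_width: 0.0537
grasp_force: 35.0
```

```bash
python3 plan.py .5181 .2148 .085 24.6
```

```text
shift [ 0.007 -0.003  0.282] turn [0.    0.001 0.001] frac 1.0 rows 2
```

>>> apply_moves:
  moves:
    - [0.007,-0.003,0.03,0,0,0,0.4]
    - [0.007,-0.003,0.06,0,0,0,0.4]
    - [0.007,-0.003,0.09,0,0,0,0.4]
    - [0.007,-0.003,0.12,0,0,0,0.4]
    - [0.007,-0.003,0.15,0,0,0,0.4]
    - [0.007,-0.003,0.18,0,0,0,0.4]

```text
time_s: 24.0
tool_pos: [0.5202, 0.2169, 0.1067]
tool_rot: [180.0, -0.2, 24.8]
force: [1.1, 0.9, 3.2]
grip_width: 0.0539
grasp_force: 35.0
```

>>> apply_moves:
  moves:
    - [0,0,0.02,0,0,0,0.4]
    - [0,0,0.04,0,0,0,0.4]
    - [0,0,0.06,0,0,0,0.4]
    - [0,0,0.08,0,0,0,0.4]
    - [0,0,0.1,0,0,0,0.4]
    - [0,0,0.115,0,0,0,0.4]
    - [0,0,0.115,0,0,0,0.4]

```text
time_s: 24.7
tool_pos: [0.5203, 0.2169, 0.0838]
tool_rot: [180.0, -0.2, 24.8]
force: [0.7, -0.8, 5.0]
grip_width: 0.0538
grasp_force: 35.0
```

>>> apply_moves:
  moves:
    - [0,0,0,0,0,0,0.8]
    - [0,0,0,0,0,0,0.8]
    - [0,0,0,0,0,0,0.8]
    - [0,0,-0.1,0,0,0,0.8]
    - [0,0,-0.2,0,0,0,0.8]
    - [0,0,-0.4,0,0,0,0.8]
    - [0,0,-0.5,0,0,0,0.8]
    - [0,0,-0.5,0,0,0,0.8]

```text
time_s: 25.5
tool_pos: [0.5204, 0.2176, 0.186]
tool_rot: [180.0, -0.4, 24.8]
force: [0.1, -1.1, 0.0]
grip_width: 0.0695
grasp_force: 0.0
```

```bash
python3 look.py s7; python3 plan.py .5654 -.0788 .1 66.4
```

```text
[566.4 -82.1] [51.9 80.6] 66.4
[ 568.4 -220.5] [51.9 81.1] 31.5
shift [-0.407  1.439  0.411] turn [-0.     0.    -0.484] frac 0.695 rows 7
```

View pics/s7.png

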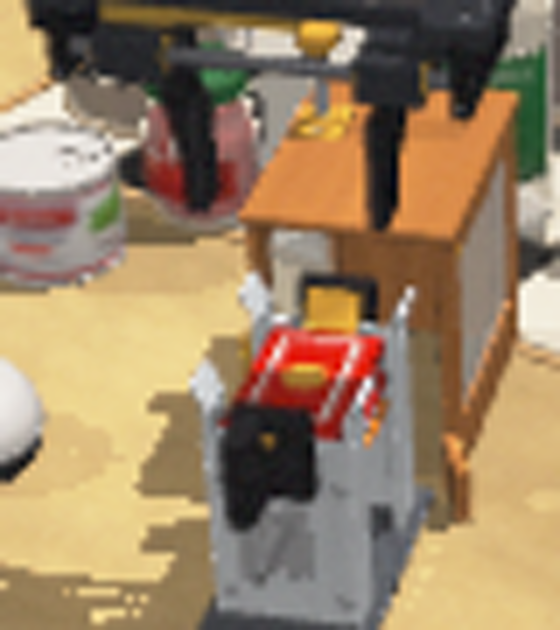

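>>> apply_moves:
  moves:
    - [-0.06,0.2,0,0,0,0,1]
    - [-0.12,0.4,0,0,0,-0.1,1]
    - [-0.18,0.6,0,0,0,-0.2,1]
    - [-0.24,0.8,0,0,0,-0.3,1]
    - [-0.28,1,0,0,0,-0.4,1]
    - [-0.28,1,0,0,0,-0.484,1]
    - [-0.28,1,0,0,0,-0.484,1]

```text
time_s: 26.3
tool_pos: [0.5507, 0.0097, 0.1805]
tool_rot: [-179.8, 0.1, 66.3]
force: [-0.3, 0.0, -0.5]
grip_width: 0.0873
grasp_force: 0.0
```

```bash
python3 plan.py .5654 -.079 .03 66.4
```

```text
shift [-0.375  0.248  0.752] turn [-0.002  0.001 -0.002] frac 1.0 rows 4
```

>>> apply_moves:
  moves:
    - [-0.2,0.12,0,0,0,0,1]
    - [-0.375,0.248,0.1,0,0,0,1]
    - [-0.375,0.248,0.3,0,0,0,1]
    - [-0.375,0.248,0.5,0,0,0,1]
    - [-0.375,0.248,0.7,0,0,0,1]
    - [-0.375,0.248,0.75,0,0,0,1]
    - [-0.375,0.248,0.75,0,0,0,1]
    - [-0.375,0.248,0.75,0,0,0,1]

```text
time_s: 27.1
tool_pos: [0.5684, -0.0765, 0.034]
tool_rot: [179.9, -0.1, 66.4]
force: [-0.1, 0.5, 0.4]
grip_width: 0.087
grasp_force: 0.0
```

```bash
python3 plan.py .5654 -.079 .003 66.4
```

```text
shift [-0.018 -0.009  0.155] turn [ 0.001 -0.001  0.   ] frac 1.0 rows 1
```

>>> apply_moves:
  moves:
    - [-0.018,-0.009,0.1,0,0,0,1]
    - [-0.018,-0.009,0.155,0,0,0,1]
    - [-0.018,-0.009,0.155,0,0,0,0.7]
    - [-0.018,-0.009,0.155,0,0,0,0.4]
    - [-0.018,-0.009,0.155,0,0,0,0.4]
    - [-0.018,-0.009,0.155,0,0,0,0.4]
    - [-0.018,-0.009,0.155,0,0,0,0.4]
    - [-0.018,-0.009,0.155,0,0,0,0.4]

```text
time_s: 27.9
tool_pos: [0.5646, -0.0797, 0.0021]
tool_rot: [179.9, -0.0, 66.4]
force: [-0.2, -0.2, 2.4]
grip_width: 0.0536
grasp_force: 35.0
```

>>> apply_moves:
  moves:
    - [0,0,-0.2,0,0,0,0.4]
    - [0,0,-0.45,0,0,0,0.4]
    - [0,0,-0.7,0,0,0,0.4]
    - [0,0,-0.85,0,0,0,0.4]
    - [0.2,-0.13,-0.87,0,0,0.1,0.4]
    - [0.4,-0.26,-0.87,0,0,0.2,0.4]
    - [0.6,-0.39,-0.87,0,0,0.3,0.4]
    - [0.8,-0.52,-0.87,0,0,0.4,0.4]
    - [0.95,-0.6,-0.87,0,0,0.486,0.4]
    - [0.95,-0.6,-0.87,0,0,0.486,0.4]
    - [0.95,-0.6,-0.87,0,0,0.486,0.4]

```text
time_s: 29.0
tool_pos: [0.5294, 0.1443, 0.1754]
tool_rot: [-180.0, 0.0, 24.9]
force: [0.3, -0.4, -0.5]
grip_width: 0.0536
grasp_force: 35.0
```

```bash
python3 plan.py .5189 .2159 .14 24.6
```

```text
shift [ 0.103 -0.347  0.177] turn [-0.     0.     0.003] frac 1.0 rows 2
```

>>> apply_moves:
  moves:
    - [0.05,-0.18,0,0,0,0.003,0.4]
    - [0.103,-0.347,0,0,0,0.003,0.4]
    - [0.103,-0.347,0.06,0,0,0.003,0.4]
    - [0.103,-0.347,0.12,0,0,0.003,0.4]
    - [0.103,-0.347,0.17,0,0,0.003,0.4]
    - [0.103,-0.347,0.17,0,0,0.003,0.4]
    - [0.103,-0.347,0.17,0,0,0.003,0.4]

```text
time_s: 29.7
tool_pos: [0.5201, 0.2127, 0.1412]
tool_rot: [180.0, 0.0, 24.3]
force: [-0.5, 0.1, -0.8]
grip_width: 0.0539
grasp_force: 35.0
```

```bash
python3 plan.py .5189 .2159 .085 24.6
```

```text
shift [ 0.001 -0.017  0.281] turn [ 0.     0.001 -0.004] frac 1.0 rows 2
```

>>> apply_moves:
  moves:
    - [0,-0.017,0.03,0,0,-0.004,0.4]
    - [0,-0.017,0.06,0,0,-0.004,0.4]
    - [0,-0.017,0.09,0,0,-0.004,0.4]
    - [0,-0.017,0.12,0,0,-0.004,0.4]
    - [0,-0.017,0.15,0,0,-0.004,0.4]
    - [0,-0.017,0.18,0,0,-0.004,0.4]

```text
time_s: 30.3
tool_pos: [0.5202, 0.2171, 0.107]
tool_rot: [179.9, -0.2, 24.7]
force: [1.3, -1.2, 3.1]
grip_width: 0.0536
grasp_force: 35.0
```

>>> apply_moves:
  moves:
    - [0,0,0.02,0,0,0,0.4]
    - [0,0,0.04,0,0,0,0.4]
    - [0,0,0.06,0,0,0,0.4]
    - [0,0,0.08,0,0,0,0.4]
    - [0,0,0.1,0,0,0,0.4]
    - [0,0,0.115,0,0,0,0.4]
    - [0,0,0.115,0,0,0,0.4]

```text
time_s: 31.0
tool_pos: [0.5202, 0.2171, 0.0841]
tool_rot: [179.9, -0.2, 24.7]
force: [0.2, -0.8, 7.1]
grip_width: 0.0534
grasp_force: 35.0
```

>>> apply_moves:
  moves:
    - [0,0,0,0,0,0,0.8]
    - [0,0,0,0,0,0,0.8]
    - [0,0,0,0,0,0,0.8]
    - [0,0,-0.1,0,0,0,0.8]
    - [0,0,-0.2,0,0,0,0.8]
    - [0,0,-0.4,0,0,0,0.8]
    - [0,0,-0.5,0,0,0,0.8]
    - [0,0.25,-0.5,0,0,0,1]
    - [0,0.5,-0.5,0,0,0,1]
    - [0,0.75,-0.5,0,0,0,1]
    - [0,1,-0.5,0,0,0,1]
    - [0,1,-0.5,0,0,0,1]

```text
time_s: 32.2
tool_pos: [0.6041, 0.0252, 0.1819]
tool_rot: [179.7, 0.1, 24.0]
force: [0.4, 0.6, 0.0]
grip_width: 0.0864
grasp_force: 0.0
```

```bash
python3 look.py s8; python3 plan.py .5674 -.2175 .1 31.5
```

```text
[528.7 227.2] [59.2 85.8] 25.1
[ 568.3 -220.4] [51.9 81.1] 31.3
shift [-0.68   1.071  0.409] turn [-0.     0.001 -0.081] frac 0.933 rows 6
```

View pics/s8.png

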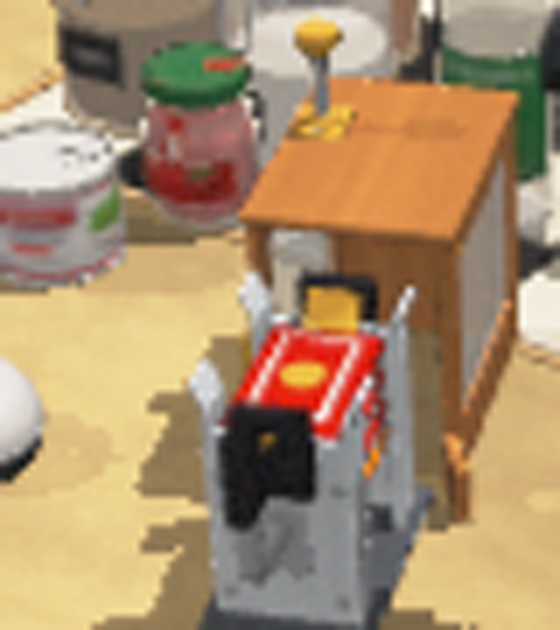

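Three tins are caught in the magazine. Now the fourth, at the corrected position (0.567, -0.2175).

>>> apply_moves:
  moves:
    - [-0.15,0.22,0,0,0,0,1]
    - [-0.3,0.45,0,0,0,0,1]
    - [-0.45,0.7,0,0,0,-0.04,1]
    - [-0.6,0.9,0.1,0,0,-0.08,1]
    - [-0.68,1,0.3,0,0,-0.08,1]
    - [-0.68,1,0.5,0,0,-0.08,1]
    - [-0.68,1,0.6,0,0,-0.08,1]
    - [-0.68,1,0.6,0,0,-0.08,1]

```text
time_s: 33.1
tool_pos: [0.5594, -0.2001, 0.0583]
tool_rot: [-179.6, 0.3, 31.7]
force: [-0.9, 0.3, 0.4]
grip_width: 0.0866
grasp_force: 0.0
```

```bash
python3 plan.py .5674 -.2175 .03 31.4
```

```text
shift [-0.011  0.096  0.141] turn [-0.005  0.003  0.004] frac 1.0 rows 1
```

>>> apply_moves:
  moves:
    - [-0.011,0.096,0,-0.005,0.003,0.004,1]
    - [-0.011,0.096,0.1,-0.005,0.003,0.004,1]
    - [-0.011,0.096,0.1,-0.005,0.003,0.004,1]

```text
time_s: 33.4
tool_pos: [0.5711, -0.2204, 0.0427]
tool_rot: [179.6, -0.3, 31.3]
force: [-0.3, 0.7, 0.9]
grip_width: 0.0871
grasp_force: 0.0
```

```bash
python3 plan.py .5674 -.2175 .003 31.4
```

```text
shift [-0.009 -0.024  0.198] turn [ 0.005 -0.003 -0.001] frac 1.0 rows 1
```

>>> apply_moves:
  moves:
    - [-0.004,-0.012,0.1,0,0,0,1]
    - [-0.004,-0.012,0.17,0,0,0,1]
    - [-0.004,-0.012,0.19,0,0,0,0.85]
    - [-0.004,-0.012,0.19,0,0,0,0.85]

```text
time_s: 33.8
tool_pos: [0.569, -0.2187, 0.0045]
tool_rot: [179.6, -0.2, 31.3]
force: [0.3, 0.1, -0.4]
grip_width: 0.0785
grasp_force: 0.0
```

```bash
python3 plan.py .5674 -.2175 .003 31.4
```

```text
shift [-0.004 -0.009  0.008] turn [ 0.005 -0.003 -0.001] frac 1.0 rows 1
```

>>> apply_moves:
  grip_force: 35
  moves:
    - [-0.004,-0.009,0.008,0.005,-0.003,0,0.7]
    - [-0.004,-0.009,0.008,0.005,-0.003,0,0.4]
    - [-0.004,-0.009,0.008,0.005,-0.003,0,0.4]
    - [-0.004,-0.009,0.008,0.005,-0.003,0,0.4]
    - [-0.004,-0.009,0.008,0.005,-0.003,0,0.4]
    - [-0.004,-0.009,0.008,0.005,-0.003,0,0.4]

```text
time_s: 34.4
tool_pos: [0.5678, -0.2182, 0.0035]
tool_rot: [179.9, -0.0, 31.3]
force: [0.5, -0.8, 2.5]
grip_width: 0.0536
grasp_force: 35.0
```

>>> apply_moves:
  moves:
    - [0,0,-0.2,0,0,0,0.4]
    - [0,0,-0.45,0,0,0,0.4]
    - [0,0,-0.7,0,0,0,0.4]
    - [0,0,-0.85,0,0,0,0.4]
    - [0.1,-0.22,-0.87,0,0,0,0.4]
    - [0.2,-0.44,-0.87,0,0,0,0.4]
    - [0.3,-0.66,-0.87,0,0,0,0.4]
    - [0.4,-0.88,-0.87,0,0,0.04,0.4]
    - [0.45,-1,-0.87,0,0,0.08,0.4]
    - [0.45,-1,-0.87,0,0,0.08,0.4]

```text
time_s: 35.4
tool_pos: [0.5394, 0.0057, 0.1767]
tool_rot: [-179.9, -0.0, 24.8]
force: [-0.7, 0.1, -0.3]
grip_width: 0.0536
grasp_force: 35.0
```

```bash
python3 plan.py .5198 .2163 .16 24.6
```

```text
shift [ 0.353 -0.996  0.086] turn [-0.002 -0.     0.003] frac 1.0 rows 5
```

>>> apply_moves:
  moves:
    - [0.07,-0.2,0,0,0,0.003,0.4]
    - [0.14,-0.4,0,0,0,0.003,0.4]
    - [0.21,-0.6,0,0,0,0.003,0.4]
    - [0.28,-0.8,0,0,0,0.003,0.4]
    - [0.353,-0.99,0,0,0,0.003,0.4]
    - [0.353,-0.996,0.08,0,0,0.003,0.4]
    - [0.353,-0.996,0.16,0,0,0.003,0.4]
    - [0.353,-0.996,0.16,0,0,0.003,0.4]
    - [0.353,-0.996,0.16,0,0,0.003,0.4]

```text
time_s: 36.3
tool_pos: [0.5227, 0.2092, 0.1448]
tool_rot: [180.0, 0.0, 24.1]
force: [1.3, -0.0, -0.2]
grip_width: 0.0534
grasp_force: 35.0
```

```bash
python3 plan.py .5198 .2163 .085 24.6
```

```text
shift [ 0.002 -0.038  0.299] turn [ 0.     0.001 -0.006] frac 1.0 rows 2
```

>>> apply_moves:
  moves:
    - [0,-0.01,0,0,0,0,0.4]
    - [0,-0.01,0,0,0,0,0.4]
    - [0,-0.01,0,0,0,0,0.4]

```text
time_s: 36.6
tool_pos: [0.5221, 0.2122, 0.1457]
tool_rot: [180.0, -0.1, 24.1]
force: [0.2, 0.2, -0.5]
grip_width: 0.0535
grasp_force: 35.0
```

```bash
python3 plan.py .5198 .2163 .105 24.6
```

```text
shift [-0.002 -0.023  0.204] turn [ 0.    -0.001 -0.005] frac 1.0 rows 1
```

>>> apply_moves:
  moves:
    - [-0.002,-0.022,0.04,0,0,-0.005,0.4]
    - [-0.002,-0.022,0.08,0,0,-0.005,0.4]
    - [-0.002,-0.022,0.12,0,0,-0.005,0.4]
    - [-0.002,-0.022,0.15,0,0,-0.005,0.4]
    - [-0.002,-0.022,0.18,0,0,-0.005,0.4]
    - [-0.002,-0.022,0.2,0,0,-0.005,0.4]

```text
time_s: 37.2
tool_pos: [0.5209, 0.2166, 0.1062]
tool_rot: [180.0, -0.2, 24.6]
force: [-1.0, -0.2, 8.2]
grip_width: 0.0536
grasp_force: 35.0
```

>>> apply_moves:
  moves:
    - [0,0,0.02,0,0,0,0.4]
    - [0,0,0.04,0,0,0,0.4]
    - [0,0,0.06,0,0,0,0.4]
    - [0,0,0.08,0,0,0,0.4]
    - [0,0,0.1,0,0,0,0.4]
    - [0,0,0.11,0,0,0,0.4]
    - [0,0,0.11,0,0,0,0.4]

```text
time_s: 37.9
tool_pos: [0.5209, 0.2166, 0.0845]
tool_rot: [180.0, -0.2, 24.6]
force: [0.7, -0.4, 7.4]
grip_width: 0.0535
grasp_force: 35.0
```

>>> apply_moves:
  moves:
    - [0,0,0,0,0,0,0.8]
    - [0,0,0,0,0,0,0.8]
    - [0,0,0,0,0,0,0.8]
    - [0,0,-0.1,0,0,0,0.8]
    - [0,0,-0.2,0,0,0,0.8]
    - [0,0,-0.4,0,0,0,0.8]
    - [0,0,-0.5,0,0,0,0.8]
    - [0,0.25,-0.5,0,0,0,0.8]
    - [0,0.5,-0.5,0,0,0,0.8]
    - [0,0.6,-0.5,0,0,0,0.5]
    - [0,0.6,-0.5,0,0,0,0.5]

```text
time_s: 39.0
tool_pos: [0.5705, 0.1017, 0.1823]
tool_rot: [179.9, 0.1, 24.1]
force: [-0.7, 0.7, 0.0]
grip_width: 0.0607
grasp_force: 0.0
```

```bash
python3 look.py s9; python3 plan.py .4345 .1765 .2 24.6
```

```text
[525.9 235.6] [38.4 84.6] 28.0
shift [-0.468 -0.594 -0.087] turn [-0.001  0.001 -0.001] frac 1.0 rows 4
```

View pics/s9.png

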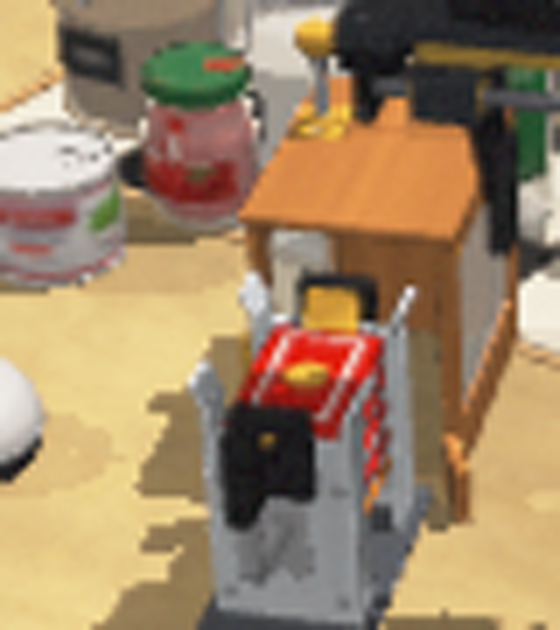

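>>> apply_moves:
  moves:
    - [-0.12,-0.15,0,0,0,0,0.5]
    - [-0.24,-0.3,0,0,0,0,0.5]
    - [-0.36,-0.45,0,0,0,0,0.5]
    - [-0.468,-0.594,0,0,0,0,0.5]
    - [-0.468,-0.594,0,0,0,0,0.5]
    - [-0.468,-0.594,0,0,0,0,0.5]
    - [-0.468,-0.594,0,0,0,0,0.5]

```text
time_s: 39.8
tool_pos: [0.4352, 0.1763, 0.183]
tool_rot: [180.0, -0.0, 24.6]
force: [0.9, -0.1, 0.4]
grip_width: 0.0433
grasp_force: 0.0
```

```bash
python3 plan.py .4345 .1765 .115 24.6
```

```text
shift [-0.003 -0.002  0.34 ] turn [ 0. -0.  0.] frac 1.0 rows 2
```

>>> apply_moves:
  grip_force: 25
  moves:
    - [0,0,0.1,0,0,0,0.5]
    - [0,0,0.2,0,0,0,0.5]
    - [0,0,0.3,0,0,0,0.5]
    - [0,0,0.34,0,0,0,0.5]
    - [0,0,0.34,0,0,0,0.3]
    - [0,0,0.34,0,0,0,0]
    - [0,0,0.34,0,0,0,0]
    - [0,0,0.34,0,0,0,0]
    - [0,0,0.34,0,0,0,0]

```text
time_s: 40.7
tool_pos: [0.4353, 0.1764, 0.1157]
tool_rot: [-180.0, -0.1, 24.6]
force: [-0.0, 1.0, 2.4]
grip_width: 0.0137
grasp_force: 25.0
```

>>> apply_moves:
  moves:
    - [0.02,0,0,0,0,0,0]
    - [0.06,0,0,0,0,0,0]
    - [0.1,0,0,0,0,0,0]
    - [0.15,0,0,0,0,0,0]
    - [0.2,0,0,0,0,0,0]
    - [0.25,0,0,0,0,0,0]
    - [0.3,0,0,0,0,0,0]
    - [0.3,0,0,0,0,0,0]

```text
time_s: 41.5
tool_pos: [0.4908, 0.2016, 0.1157]
tool_rot: [-180.0, -0.1, 24.6]
force: [1.5, 1.0, 1.3]
grip_width: 0.0144
grasp_force: 25.0
```

>>> apply_moves:
  moves:
    - [0.03,0,0,0,0,0,0]
    - [0.07,0,0,0,0,0,0]
    - [0.11,0,0,0,0,0,0]
    - [0.15,0,0,0,0,0,0]
    - [0.2,0,0,0,0,0,0]
    - [0.25,0,0,0,0,0,0]
    - [0.3,0,0,0,0,0,0]
    - [0.34,0,0,0,0,0,0]
    - [0.36,0,0,0,0,0,0]
    - [0.36,0,0,0,0,0,0]

```text
time_s: 42.5
tool_pos: [0.5547, 0.2311, 0.1157]
tool_rot: [-180.0, 0.0, 24.6]
force: [-2.0, -0.9, 6.0]
grip_width: 0.0137
grasp_force: 25.0
```

>>> apply_moves:
  moves:
    - [0.01,0,0,0,0,0,0]
    - [0.02,0,0,0,0,0,0]
    - [0.03,0,0,0,0,0,0]
    - [0.04,0,0,0,0,0,0]
    - [0.05,0,0,0,0,0,0]
    - [0.05,0,0,0,0,0,0]

```text
time_s: 43.1
tool_pos: [0.5631, 0.2349, 0.1158]
tool_rot: [-180.0, 0.1, 24.6]
force: [-3.7, -1.3, 7.1]
grip_width: 0.0138
grasp_force: 25.0
```

>>> apply_moves:
  moves:
    - [0.01,0,0,0,0,0,0]
    - [0.02,0,0,0,0,0,0]
    - [0.03,0,0,0,0,0,0]
    - [0.03,0,0,0,0,0,0]

```text
time_s: 43.5
tool_pos: [0.5647, 0.2352, 0.1157]
tool_rot: [180.0, 0.7, 24.6]
force: [-14.0, -6.3, 14.9]
grip_width: 0.014
grasp_force: 25.0
```

>>> apply_moves:
  moves:
    - [-0.02,0,0,0,0,0,0]
    - [-0.02,0,0,0,0,0,0]
    - [-0.02,0,0,0,0,0,0.5]
    - [-0.02,0,0,0,0,0,0.5]
    - [-0.02,0,0,0,0,0,0.5]
    - [-0.02,0,-0.2,0,0,0,0.5]
    - [-0.02,0,-0.4,0,0,0,0.5]
    - [-0.02,0,-0.6,0,0,0,0]
    - [-0.02,0,-0.7,0,0,0,0]
    - [-0.02,0,-0.7,0,0,0,0]
    - [-0.02,0,-0.7,0,0,0,0]

```text
time_s: 44.6
tool_pos: [0.5658, 0.2359, 0.2545]
tool_rot: [-180.0, -0.0, 24.6]
force: [-0.2, 1.0, -1.1]
grip_width: 0.0193
grasp_force: 0.0
```

```bash
python3 plan.py .648 .3115 .21 24.6
```

```text
shift [ 0.531 -0.173  0.222] turn [-0. -0. -0.] frac 1.0 rows 3
```

```bash
python3 plan.py .651 .313 .21 24.6
```

```text
shift [ 0.548 -0.173  0.222] turn [-0. -0. -0.] frac 1.0 rows 3
```

>>> apply_moves:
  moves:
    - [0.2,-0.06,0,0,0,0,0]
    - [0.4,-0.12,0,0,0,0,0]
    - [0.545,-0.174,0,0,0,0,0]
    - [0.545,-0.174,0.1,0,0,0,0]
    - [0.545,-0.174,0.22,0,0,0,0]
    - [0.545,-0.174,0.22,0,0,0,0]
    - [0.545,-0.174,0.22,0,0,0,0]

```text
time_s: 45.3
tool_pos: [0.6497, 0.3123, 0.209]
tool_rot: [180.0, 0.2, 24.6]
force: [0.5, 0.8, 1.3]
grip_width: 0.0003
grasp_force: 0.0
```

>>> apply_moves:
  moves:
    - [0,0,0.04,0,0,0,0]
    - [0,0,0.08,0,0,0,0]
    - [0,0,0.11,0,0,0,0]
    - [0,0,0.14,0,0,0,0]
    - [0,0,0.17,0,0,0,0]
    - [0,0,0.2,0,0,0,0]
    - [0,0,0.22,0,0,0,0]
    - [0,0,0.24,0,0,0,0]
    - [0,0,0.24,0,0,0,0]

```text
time_s: 46.2
tool_pos: [0.6504, 0.3129, 0.1625]
tool_rot: [-180.0, 0.0, 24.6]
force: [-0.3, 0.4, -0.0]
grip_width: 0.0007
grasp_force: 0.1
```

>>> apply_moves:
  moves:
    - [0,0,0.01,0,0,0,0]
    - [0,0,0.02,0,0,0,0]
    - [0,0,0.03,0,0,0,0]
    - [0,0,0.03,0,0,0,0]

```text
time_s: 46.6
tool_pos: [0.6507, 0.313, 0.1619]
tool_rot: [180.0, -0.2, 24.6]
force: [-5.3, -3.1, 17.7]
grip_width: 0.0004
grasp_force: 8.9
```

Bolt bottomed at 0.162 m, which is fully down. I'll retreat and take a final look.

>>> apply_moves:
  moves:
    - [0,0,-0.1,0,0,0,0]
    - [0,0,-0.35,0,0,0,0]
    - [0,0,-0.6,0,0,0,0]
    - [-0.3,0.3,-0.7,0,0,0,0]
    - [-0.5,0.6,-0.7,0,0,0,0]
    - [-0.6,0.9,-0.7,0,0,0,0]
    - [-0.6,0.9,-0.7,0,0,0,0]
    - [-0.6,0.9,-0.7,0,0,0,0]

```text
time_s: 47.4
tool_pos: [0.616, 0.0918, 0.2971]
tool_rot: [179.8, 0.1, 24.1]
force: [0.5, -0.5, -0.4]
grip_width: 0.0002
grasp_force: 0.0
```

```bash
python3 - <<'E'
from h import *
a=viewer.read_camera("top")[120:220,120:220]; b=viewer.read_camera("scene")[120:220,190:290]
cv2.imwrite("pics/end.png",cv2.resize(np.hstack([b,a]),None,fx=4,fy=4,interpolation=cv2.INTER_CUBIC)[...,::-1])
E
```

```text
(no output)
```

View pics/end.png

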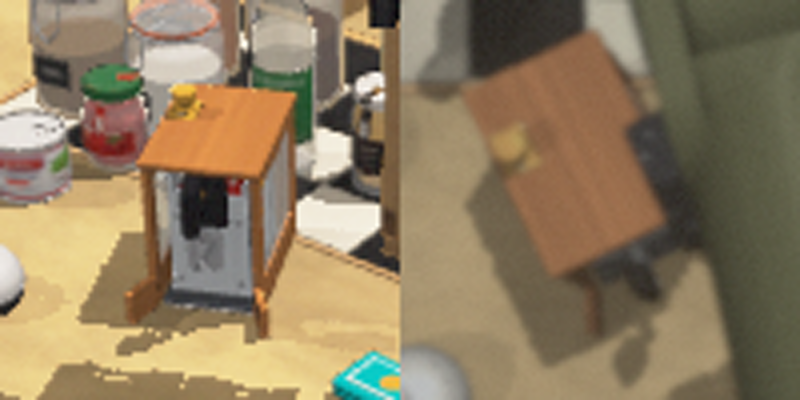

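The magazine is home with its foot at (210,300) in the crop. The bolt knob is down at (183,100), and red tins show inside the case.

```bash
python3 -c "
from cell import env
print(env.sign_off())"
```

```text
the job is handed in; nothing more can be done
None
```

I handed the job in at about 47 s: all four red-lidded tins are caught in the magazine, which is back fully home in its case with the bolt down. The final view and the contact forces agree with that, but no verdict was returned.

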